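Prop open the stone carver's tool chest

ROBOT

A 6-joint arm with a two-finger parallel gripper is mounted at the origin on the work surface. World frame = base frame: x ahead of the robot, y to its left, z up, the work surface at z = 0. Lengths are in m, angles in rad, forces in N, time in s.
With the tool pointing down it reaches from about 0.4 to 0.825 m from the base axis. Payload 7 kg.
Tool frame: the origin (TCP) lies between the finger pads; the fingertips stand 17 mm ahead of it and the grasp point (between the pads) lies 2 mm behind it; x points along the fingers, z is the direction in which the jaws open and shut, and the axes are right-handed (so a half turn about x gives the same grasp; the last joint's range is limited). The gripper opens to 88 mm and grips with 3 to 60 N. Pads are 19 mm wide; open, the fingers measure 130 mm over their backs; the gripper's body (78 mm by 193 mm) begins 47 mm behind the grasp point.
Start: joints at [1.603, 0.359, 0.012, 0, -1.224, -0.288], TCP at [0.171, 0.653, 0.244] pointing down, gripper open.
Joint ranges: [-3.07, 3.07], [-1.43, 2.12], [-1.02, 1.25], [-3.03, 1.67], [-3.05, -0], [-3.03, 3.03]. Speed limits (rad/s): [2.39, 2.39, 3.01, 3.14, 3.14, 3.14].

INTERFACE

Orientations are given as [roll, pitch, yaw] about the fixed x, y, z axes, in that order (R = Rz(yaw) Ry(pitch) Rx(roll)).
In Python, from station import * gives the robot as it stands.
- The arm moves only by the tool step_arm, never from a script. Its argument "deltas" is a list of rows, each a list of 5 numbers: the shift along the tool's x, y, z in cm, then the turn about the tool's x in degrees, then the closure, from 0 (fully open) to 1 (shut). In form: [[dx, dy, dz, roll, fingers], ...]. A call has exactly 10 rows; each row is the pose to reach, as a shift and turn from the pose commanded when the call began, along the tool's axes at that moment; what a row does not reach only later rows make up. A row lasts 1/12 s, in which the tool goes at most 41.7 mm and 7.16 degrees, less where a joint would pass 70% of its speed; a pose out of reach is approached as far as the arm can. A call with a gripper value outside its range is refused whole. The fingers move at their own pace and stop on an object; "squeeze" is the grip in N (left out, the last holds). Time passes only in rows, so rows that repeat a pose let the fingers close, or fill a call up. It gives the time, the measured TCP pose, the force and the opening at its end, in the units of the state.
- get_state(): the state, without advancing time (a new reading comes with each control period).
- grab_frame(name): name is "side" or "top"; returns a dict with "pixels" (420x560x3 uint8, red, green, blue), "range_z" (420x560 float32, m along the optical axis (not along the pixel's ray), 0 where there is no reading), "fx", "fy", "cx", "cy" (pixels), "view" (4x4, takes a point from world to camera coordinates). Camera axes: x right, y down, z forward; pixel columns grow to the right and rows downward; lengths in m; the calibration is good to about 2 mm. A picture is of the moment at which its call begins.
- job_done(): hands the job in, once; it reports no verdict.
Trained networks look in the newest picture that a camera, given by its name, has taken for a name from the list of things; names that differ only in an ending like _2 or _b are one class to them, and where a whole thing is asked for, a point or a joint stands for the part that bears it (a point fixed in the world has none). Each returns a list of dicts, best first, with "conf" (0 to 1); they miss things now and then, are a little off and sometimes report something else, mostly with a low value. They report only what shows in the picture. A call takes as long as a camera call.
- boxes_of(thing, camera): "extent" ([left, top, right, bottom] in pixels, round what is visible of it).
- masks_of(thing, camera): "mask" (420x560 bool, what is visible of it) and "extent" ([left, top, right, bottom] in pixels, round what is visible of it).
The state is a dict: "t": time; "q": joint angles; "qd": joint speeds; "joint_efforts": joint torques, N m; "eef_pos": TCP position; "ee_rot": TCP orientation; "force": force on the tool from outside, world axes, zero at the start; "moment": the same for the moment, N m; "width": finger opening in m.
Only numpy, scipy, OpenCV 4.12 (cv2) and the standard library are available. Lean on these libraries where they do the work, as an engineer would, in place of code of your own. Each camera call takes 0.05 s, during which the arm holds its last target.

TASK

Open the lid of the steel tool chest and prop it: set the foot of the prop rod on the lid's right-hand edge into the hole in the strip beside the chest, right to the bottom, so that the lid rests on the rod. Feel for the hole gently without forcing the rod against the strip, never let the lid slam, and leave the other things on the bench where they are.

Things in the scene. Friction and masses are not known exactly. Their poses are not given: they have to be found in the camera images.
- chest: Grey sheet-steel tool chest, open on top under its lid, fixed to the bench: 200 mm deep (its x) by 260 mm wide (its y), 110 mm high to the lid. Origin: centre of its underside, on the bench; z up. Its -x side (front, with a small steel plate) faces roughly towards the robot; the hinge of the lid is the line x = +100 mm, z = 110 mm.
- lid (a joint): Angle of the chest's lid, rad: 0 shut, growing as its front edge goes up and back, stop at 1.25. The hinge is stiff (friction about 0.6 N m). Left alone, the lid stays where it is when opened beyond about 1.0 rad; below about 0.65 rad it sinks shut. With the rod's foot at the bottom of its hole the lid stands at about 0.6 rad.
- lid_hinge (a point): Middle of the lid's hinge line, at chest (100, 0, 110) mm; the line runs along chest y. The lid is a 4 mm plate reaching 204 mm forward of it, about 0.7 kg; lifting takes about 8 to 11 N at the handle.
- lid_handle (a point): Middle of the lid's handle, a round bar 12 mm thick, 100 mm long (along chest y) on two legs, 175 mm from the hinge line and 45 mm above the lid's underside plane: at chest (-75, 0, 155) mm when shut. With the lid steeply open its front edge stands 50 mm in front (chest -x) of the bar at the bar's height: do not spread the fingers fully there.
- prop_rod: Straight round steel prop rod, 10 mm thick, on a pin at the lid's right-hand edge (chest -y side). Origin: the pin, 165 mm from the hinge line in the lid's underside plane, at chest (-65, -152, 110) mm when shut. From there it runs along its own -z, 162 mm to the end of its foot. It turns about chest y only (plane chest y = -152 mm) and stiffly (0.16 N m): it stays as left to the lid.
- rod_foot (a point): Very end of the rod's foot (round-ended). With the lid shut it is just above the strip near the hinge end; it rises as the lid opens, the rod turning with the lid. Dragged backwards (chest +x) or leaning while pressed down it can jam on the strip; touch lightly.
- rod_grip (a point): Where to hold the rod: on its side peg, a round bar 12 mm thick that sticks out 88 mm sideways (chest -y), 50 mm up the rod from the end of the foot. This point is 60 mm out from the rod's centre line. Held here (fingers closing along chest x) the rod can turn in the grip; moving the peg up, down or along moves rod and lid together.
- ledge: Dark steel step along the chest's right-hand side, fixed to it, 300 mm long (x), 44 mm wide, 40 mm high; origin: centre of its underside on the bench, at chest (0, -152, 0) mm, axes as the chest's. It carries the strip.
- strip_top (a point): Point at chest (0, -152, 60) mm, on the flat top of a bright steel strip, 30 mm wide, clamped along the ledge. The strip has one hole, 15 mm long (x), 14 wide, 14 deep, below the rod's plane. It is clamped differently each time: the hole's centre is anywhere 40 to 90 mm ahead (chest -x) of this point, not measured; see it from above or feel for it. Press the strip with less than 20 N.
- mallet: Bystander: carver's mallet, steel head 60 mm thick and 90 mm long, wooden handle, lying on the bench; origin under it.
- offcut: Bystander: grey stone offcut 90 x 70 x 50 mm; origin under its centre.
- tin: Bystander: metal tin 70 mm wide, 100 mm high; origin under its centre.

How it is judged:
On the way:
1. the lid is lifted clear, so that the rod swings free above the strip (lid beyond 0.8 rad) (value of joint lid above 0.8 rad), for 0.2 s.
At the end, for the whole second after the job is handed in: The rod's foot stands in the strip's hole, its end at least 8 mm below the strip's top, 25 to 105 mm ahead of the chest's middle; the lid is open between 0.45 and 0.72 rad, resting on the rod; lid and rod are still (z of rod_foot in the frame of chest below 0.052 m and x of rod_foot in the frame of chest between -0.105 and -0.025 m and value of joint lid between 0.45 and 0.72 rad and velocity of joint lid between -0.05 and 0.05 rad/s and linear speed of prop_rod below 0.02 m/s); the robot touches nothing.
It fails at once if the rod is forced against the strip or ledge with more than 20 N (contact force between prop_rod and ledge above 20 N).
It fails at once if the lid slams (falls faster than 1 rad/s) (velocity of joint lid below -1 rad/s).
It fails at once if a bystander is moved by more than 25 mm (distance of any of mallet, offcut, tin from where it was at the start of the episode above 0.025 m).
It also fails if it takes over 72 s, if anything falls off the work surface, if the arm or the gripper's body presses on something with over 40 N, if the wrist force passes 120 N, or if a joint passes its speed limit or range.

## Working session

There is one attempt and no reset: what is moved stays moved. The work goes in short steps, Python scripts to look and compute and a tool call to move; the robot and the scene stay as the last step left them, time stands still between calls to the robot, and variables do not carry over. Pictures are saved under pics/ and viewed, and the job is handed in when it is done.

Besides the shell and the picture viewer there is one more tool, called after "Call:" by a JSON object that holds its "api" and its "payload", one argument or row to a line. step_arm: Moves the arm, as the interface text tells. Its arguments: {"type":"object","properties":{"deltas":{"type":"array"},"squeeze":{"type":"number"}},"required":["deltas"]}

```bash
mkdir -p pics; ls; python3 - <<'E'
from station import *
import cv2
print(get_state())
for n in ("side","top"):
    f=grab_frame(n); cv2.imwrite(f"pics/{n}0.png",f["pixels"][:,:,::-1])
    print(n,f["fx"],f["fy"],f["cx"],f["cy"],f["view"])
E
```

```text
pics
{'t': 0.0, 'q': array([ 1.60307981e+00,  3.59387349e-01,  1.10516156e-02, -3.58850767e-04,
       -1.22411492e+00, -2.88107863e-01]), 'qd': array([-0.00163909,  0.00033208, -0.00026365, -0.00113323,  0.00152959,
        0.00088484]), 'joint_efforts': array([-7.98453984e-04, -5.82710838e+01,  2.93055135e+01,  6.99728161e+00,
        6.98360396e-03, -1.62211750e-04]), 'eef_pos': array([0.17070352, 0.65256956, 0.24261766]), 'ee_rot': array([ 0.08697747,  1.56910795, -1.73976544]), 'force': array([-0.54768176, -0.13742903, -1.00367485]), 'moment': array([0.01458515, 0.06399977, 0.00337929]), 'width': 0.08756273637399582}
side 497.5861029046446 497.5861029046446 283.3462931610346 206.59530551876813 [[ 0.9955259  -0.09220254  0.02066098 -0.55862862]
 [-0.03536333 -0.56633663 -0.823415    0.14440406]
 [ 0.08762202  0.81900031 -0.56706337  1.5077063 ]
 [ 0.          0.          0.          1.        ]]
top 524.2537232832241 524.2537232832241 274.88948458663043 206.78411545606767 [[-0.01201315 -0.99977799  0.01731081 -0.00575242]
 [-0.99555444  0.01034143 -0.09361846  0.57683765]
 [ 0.09341866 -0.01835851 -0.99545764  1.3991002 ]
 [ 0.          0.          0.          1.        ]]
```

View pics/side0.png

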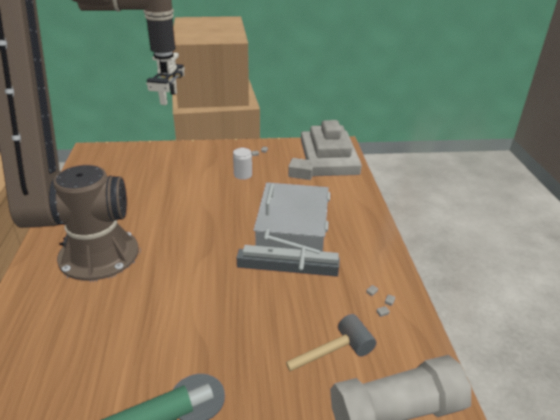

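View pics/top0.png

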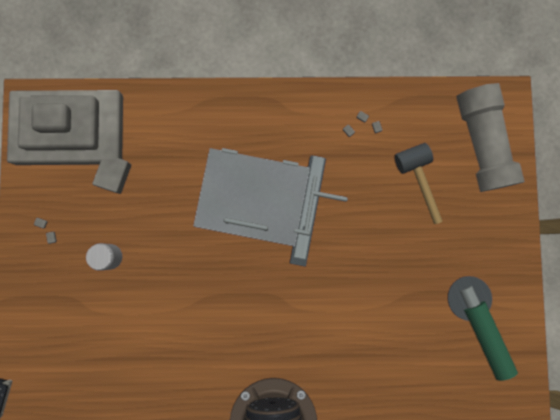

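```bash
cat > h.py <<'E'
from station import *
import numpy as np, cv2
def unproj(f,u,v,z=None):
    """pixel -> world; with plane world z or depth"""
    V=np.array(f["view"]); R=V[:3,:3]; t=V[:3,3]
    d=np.array([(u-f["cx"])/f["fx"],(v-f["cy"])/f["fy"],1.0])
    c=-R.T@t; w=R.T@d
    if z is None: s=f["range_z"][int(round(v)),int(round(u))]
    else: s=(z-c[2])/w[2]
    return c+s*w
def proj(f,p):
    V=np.array(f["view"]); q=V[:3,:3]@np.array(p)+V[:3,3]
    return np.array([f["fx"]*q[0]/q[2]+f["cx"],f["fy"]*q[1]/q[2]+f["cy"]])
def cloud(f):
    V=np.array(f["view"]); z=f["range_z"].astype(float)
    v,u=np.mgrid[:z.shape[0],:z.shape[1]]
    P=np.stack([(u-f["cx"])/f["fx"]*z,(v-f["cy"])/f["fy"]*z,z],-1)
    W=(P-V[:3,3])@V[:3,:3]
    W[z<=0]=np.nan
    return W
def shot(n,name,box=None,k=1):
    f=grab_frame(n); im=f["pixels"][:,:,::-1]
    if box: im=im[box[1]:box[3],box[0]:box[2]]
    im=cv2.resize(np.ascontiguousarray(im),None,fx=k,fy=k,interpolation=cv2.INTER_CUBIC)
    cv2.imwrite(f"pics/{name}.png",im); return f
E
python3 - <<'E'
from h import *
f=shot("top","t1",(180,130,360,280),4)
W=cloud(f); 
for n in ("chest","lid","ledge","prop_rod","lid_handle","rod_foot","rod_grip","strip_top","mallet","offcut","tin"):
    try:
        for m in masks_of(n,"top")[:2]: 
            w=W[m["mask"]]
            print(n,m["conf"],m["extent"],np.nanmedian(w,0).round(3),m["mask"].sum())
    except Exception as e: print(n,e)
# lid plane points
z=W[...,2]; m=(z>.105)&(z<.122); m[:, :185]=0; m[:,330:]=0; m[:140]=0;m[260:]=0
n,l,s,c=cv2.connectedComponentsWithStats(m.astype(np.uint8)); 
i=1+np.argmax(s[1:,4]); m=l==i; print(s[i],np.nanmedian(z[m]))
P=W[m][:,:2].astype(np.float32); r=cv2.minAreaRect(P*1000); print(r, cv2.boxPoints(r).round(1))
z=W[...,2]; m=(z>.052)&(z<.066)
n,l,s,c=cv2.connectedComponentsWithStats(m.astype(np.uint8)); print(s,c)
i=[k for k in range(1,n) if 290<c[k][0]<330 and s[k,4]>100]
for k in i:
    P=W[l==k][:,:2].astype(np.float32); r=cv2.minAreaRect(P*1000); print(r, cv2.boxPoints(r).round(1),np.median(z[l==k]))
f=shot("side","s1",(220,160,380,300),5)
E
```

```text
chest 0.9 [195.7, 146.9, 347.8, 268.0] [0.593 0.022 0.112] 9999
lid 0.72 [302.6, 175.3, 347.6, 232.3] [ 0.595 -0.113  0.087] 348
lid 0.46 [95.8, 159.5, 134.2, 192.7] [0.668 0.424 0.048] 953
ledge 0.73 [288.4, 152.0, 321.6, 262.1] [ 0.559 -0.098  0.057] 1252
prop_rod 0.84 [304.0, 176.4, 348.1, 230.9] [ 0.598 -0.115  0.087] 333
prop_rod 0.49 [193.8, 147.8, 349.1, 246.5] [0.595 0.042 0.113] 8738
lid_handle 0.71 [193.3, 149.7, 346.5, 245.9] [0.595 0.045 0.113] 8378
rod_foot 0.83 [303.8, 181.1, 347.8, 226.4] [ 0.595 -0.112  0.088] 292
rod_grip 0.55 [303.2, 175.5, 346.6, 231.0] [ 0.596 -0.112  0.087] 347
strip_top 0.33 [193.3, 150.8, 349.4, 266.6] [0.593 0.021 0.112] 10023
strip_top 0.23 [393.1, 142.1, 441.3, 222.1] [ 0.684 -0.41   0.041] 1348
mallet 0.75 [393.6, 143.6, 443.0, 224.1] [ 0.683 -0.411  0.039] 1425
offcut 0.61 [92.9, 161.4, 133.8, 193.4] [0.667 0.425 0.048] 891
tin 0.56 [87.8, 245.5, 122.2, 267.5] [0.448 0.429 0.096] 789
tin 0.32 [393.9, 143.1, 441.3, 225.8] [ 0.686 -0.409  0.042] 1320
[ 193  148  117   98 8148] 0.11286846289279506
((596.9426879882812, 33.37464904785156), (295
[... 9167 characters left out ...]
      ]
 [493.26097763 341.54929577]
 [473.         322.        ]
 [290.         397.5       ]
 [255.6        398.2       ]]
((610.8880004882812, -108.75399780273438), (30.441753387451172, 201.25448608398438), 78.29788208007812) [[ 509.3 -103.2]
 [ 706.3 -144.1]
 [ 712.5 -114.3]
 [ 515.4  -73.4]] 0.058881009858924416
((556.4816284179688, -108.73332977294922), (8.216266632080078, 96.53450012207031), 77.84354400634766) [[ 508.4 -102.6]
 [ 602.8 -122.9]
 [ 604.5 -114.9]
 [ 510.2  -94.6]] 0.05885087325543269
((470.0001220703125, -79.54840850830078), (30.41014289855957, 62.069419860839844), 78.06873321533203) [[ 436.5  -88. ]
 [ 497.2 -100.8]
 [ 503.5  -71.1]
 [ 442.8  -58.3]] 0.05900705744122436
```

View pics/t1.png

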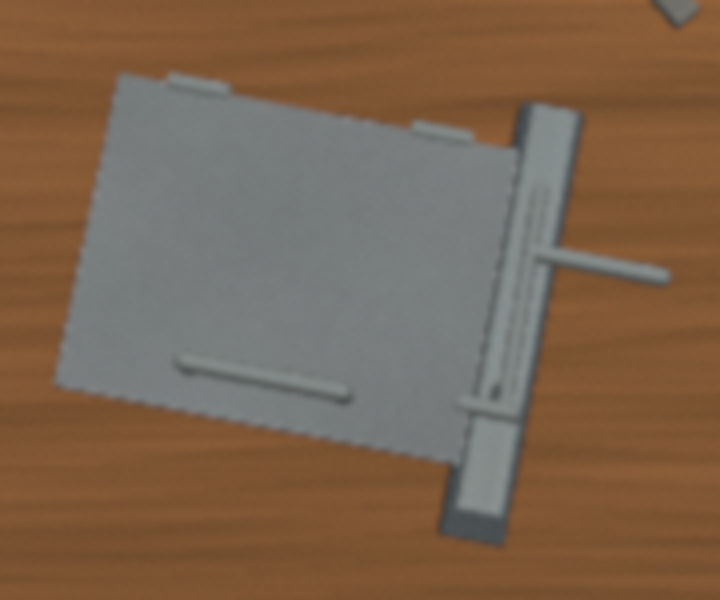

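View pics/s1.png

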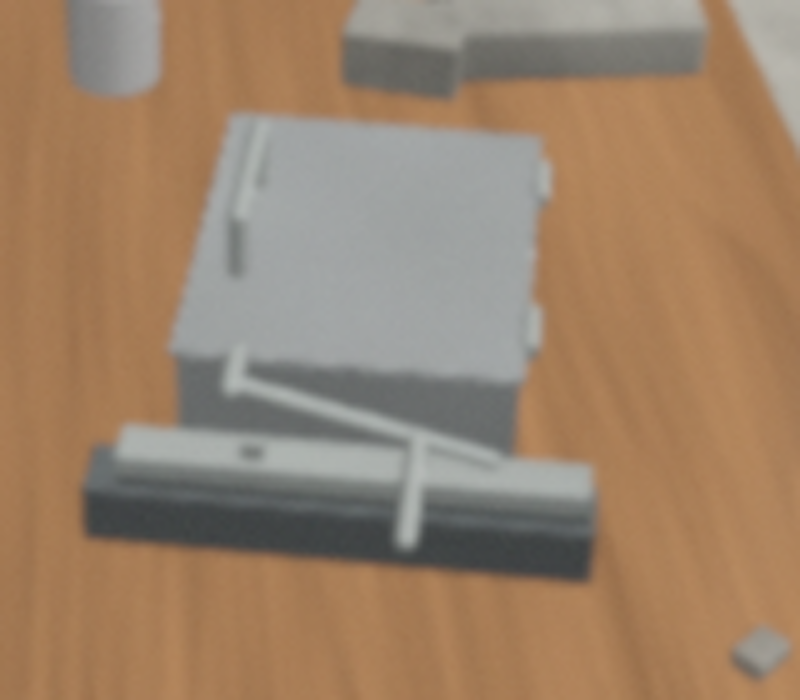

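```bash
cat > m.py <<'E'
from h import *
yaw=np.radians(-11.7)
f=grab_frame("top"); W=cloud(f); g=grab_frame("side"); G=cloud(g)
c,s=np.cos(yaw),np.sin(yaw)
def cf(p): return np.stack([c*p[...,0]+s*p[...,1],-s*p[...,0]+c*p[...,1],p[...,2]],-1)*1000
for nm,A in (("top",W),("side",G)):
    L=cf(A).reshape(-1,3); L=L[~np.isnan(L[:,0])]
    L=L[(L[:,0]>400)&(L[:,0]<750)&(L[:,1]>-90)&(L[:,1]<330)]
    lid=L[(abs(L[:,2]-113)<6)&(L[:,1]>60)]
    strip=L[(abs(L[:,2]-59)<4)&(L[:,1]<40)]
    han=L[(L[:,2]>145)&(L[:,2]<175)]
    led=L[(abs(L[:,2]-40)<4)&(L[:,1]<45)&(L[:,1]>-10)]
    pk=L[(L[:,2]>70)&(L[:,2]<125)&(L[:,1]<0)]
    for n,a in (("lid",lid),("strip",strip),("handle",han),("ledge",led),("peg",pk)):
        if len(a): print(nm,n,len(a),"p2",np.percentile(a,1,0).round(1),"p98",np.percentile(a,99,0).round(1),"med",np.median(a,0).round(1))
h=unproj(g,270.4,250.4,.06); print("hole side",h,cf(h))
h=unproj(f,304,227.5,.06); print("hole top",h,cf(h))
E
python3 m.py
```

```text
top lid 7171 p2 [473.2  62.5 107.5] p98 [677.2 298.9 118.4] med [577.2 181.1 112.9]
top strip 717 p2 [448.    2.5  55.1] p98 [718.2  32.2  62.8] med [584.4  19.5  58.9]
top handle 215 p2 [494.4 115.9 150.6] p98 [506.1 222.1 167. ] med [499.9 169.4 158.6]
top ledge 332 p2 [426.4  -4.5  36.1] p98 [723.5  39.   43.6] med [521.8   5.8  39.2]
top peg 129 p2 [611.9 -74.2  79. ] p98 [624.2  -0.8  92.7] med [617.6 -37.4  85.2]
side lid 2784 p2 [470.5  62.  110.1] p98 [676.1 298.8 118.4] med [577.9 166.1 114.5]
side strip 671 p2 [445.2  -0.5  55.3] p98 [714.5  39.5  62.9] med [572.9  14.6  60. ]
side handle 91 p2 [492.  111.9 147.8] p98 [503.4 220.8 164.3] med [498.4 155.6 159.6]
side ledge 391 p2 [423.8  -8.2  36.3] p98 [721.8  35.3  43.9] med [559.8   0.6  40. ]
side peg 85 p2 [609.7 -76.3  79.9] p98 [ 6.215e+02 -6.000e-01  9.070e+01] med [616.2 -45.2  86.8]
hole side [ 0.51385887 -0.08907872  0.06      ] [521.24635565  16.97613055  60.        ]
hole top [ 0.51771065 -0.08810006  0.06      ] [524.81965421  18.71555471  60.        ]
```

```bash
cat > k.py <<'E'
from h import *
from scipy.spatial.transform import Rotation as Ro
yaw=np.radians(-11.7); C0=np.array([.5968,.0490,0])
RC=Ro.from_euler('z',yaw).as_matrix()
def c2w(p): return RC@(np.array(p,float)/1000)+C0
def w2c(p): return (RC.T@(np.array(p)-C0))*1000
def cur():
    s=get_state(); R=Ro.from_euler('xyz',s["ee_rot"]).as_matrix(); return s,R
def go(pc,grasp=True):
    """pc: chest mm target of grasp point"""
    s,R=cur(); t=c2w(pc)+ (R[:,0]*.002 if grasp else 0)
    d=R.T@(t-s["eef_pos"])*100
    a=np.degrees(np.arctan2(R[1,2],R[0,2])); 
    print("t%.2f"%s["t"],"grasp chest",w2c(s["eef_pos"]-R[:,0]*.002).round(1),"delta cm",d.round(2),"zang",a.round(2),"roll to align",((a-168.3+90)%180-90).round(2),"w",s["width"].round(4),"F",(RC.T@s["force"]).round(1))
    return d
def handle(th): return np.array([100-175*np.cos(th)+45*np.sin(th),0,110+175*np.sin(th)+45*np.cos(th)])
E
python3 -c "
from k import *
go([-75,0,230])"
```

```text
Traceback (most recent call last):
  File "k.py", line 14, in go
    print("t%.2f"%s["t"],"grasp chest",w2c(s["eef_pos"]-R[:,0]*.002).round(1),"delta cm",d.round(2),"zang",a.round(2),"roll to align",((a-168.3+90)%180-90).round(2),"w",s["width"].round(4),"F",(RC.T@s["force"]).round(1))
                                                                                                                                                                         ^^^^^^^^^^^^^^^^
AttributeError: 'float' object has no attribute 'round'
```

```bash
sed -i 's/s\["width"\].round(4)/round(float(s["width"]),4)/' k.py; python3 -c "
from k import *
go([-75,0,230])"
```

```text
t0.85 grasp chest [-539.6  505.1  245.6] delta cm [ 1.56 49.01 48.05] zang -104.66 roll to align 87.04 w 0.0877 F [-0.8 -0.9  0.3]
```

Call:
{"api": "step_arm", "payload": {
  "deltas": [
    [0,49,48,87,0],
    [0,49,48,87,0],
    [0,49,48,87,0],
    [0,49,48,87,0],
    [0,49,48,87,0],
    [0,49,48,87,0],
    [0,49,48,87,0],
    [0,49,48,87,0],
    [0,49,48,87,0],
    [0,49,48,87,0]
  ]
}}

```text
t: 1.68
eef_pos: [0.3855, 0.2938, 0.2441]
ee_rot: [-2.201, 1.57, 1.0]
force: [0.9, 0.1, -0.2]
width: 0.0874
```

```bash
python3 -c "
from k import *
go([-75,0,230])"
```

```text
t1.68 grasp chest [-256.5  196.9  246.1] delta cm [  1.59  23.74 -12.39] zang -176.6 roll to align 15.1 w 0.0874 F [ 0.9  0.3 -0.2]
```

Call:
{"api": "step_arm", "payload": {
  "deltas": [
    [0,23.7,-12.4,15,0],
    [0,23.7,-12.4,15,0],
    [0,23.7,-12.4,15,0],
    [0,23.7,-12.4,15,0],
    [0,23.7,-12.4,15,0],
    [0,23.7,-12.4,15,0],
    [0,23.7,-12.4,15,0],
    [0,23.7,-12.4,15,0],
    [0,23.7,-12.4,15,0],
    [0,23.7,-12.4,15,0]
  ]
}}

```text
t: 2.52
eef_pos: [0.5239, 0.0672, 0.2435]
ee_rot: [-1.051, 1.571, 1.893]
force: [-1.1, 0.1, 0.6]
width: 0.0873
```

```bash
python3 -c "
from k import *
go([-75,0,155])"
```

```text
t2.52 grasp chest [-75.    3.1 245.5] delta cm [ 9.05  0.31 -0.  ] zang 168.69 roll to align 0.39 w 0.0873 F [-1.  -0.2  0.6]
```

Call:
{"api": "step_arm", "payload": {
  "deltas": [
    [4,0.2,0,0.4,0],
    [7,0.3,0,0.4,0],
    [8.5,0.3,0,0.4,0],
    [9,0.3,0,0.4,0],
    [9,0.3,0,0.4,0.4],
    [9,0.3,0,0.4,0.8],
    [9,0.3,0,0.4,1],
    [9,0.3,0,0.4,1],
    [9,0.3,0,0.4,1],
    [9,0.3,0,0.4,1]
  ],
  "squeeze": 35
}}

```text
t: 3.35
eef_pos: [0.5239, 0.0644, 0.1543]
ee_rot: [-2.471, 1.569, 0.467]
force: [0.0, -0.0, 0.2]
width: 0.053
```

```bash
python3 -c "
from k import *
go([-75,0,155])
shot('side','s2',(220,100,380,300),4)"
```

```text
t3.35 grasp chest [-74.5   0.3 156.3] delta cm [0.13 0.03 0.05] zang 168.33 roll to align 0.03 w 0.053 F [ 0.  -0.   0.2]
```

View pics/s2.png

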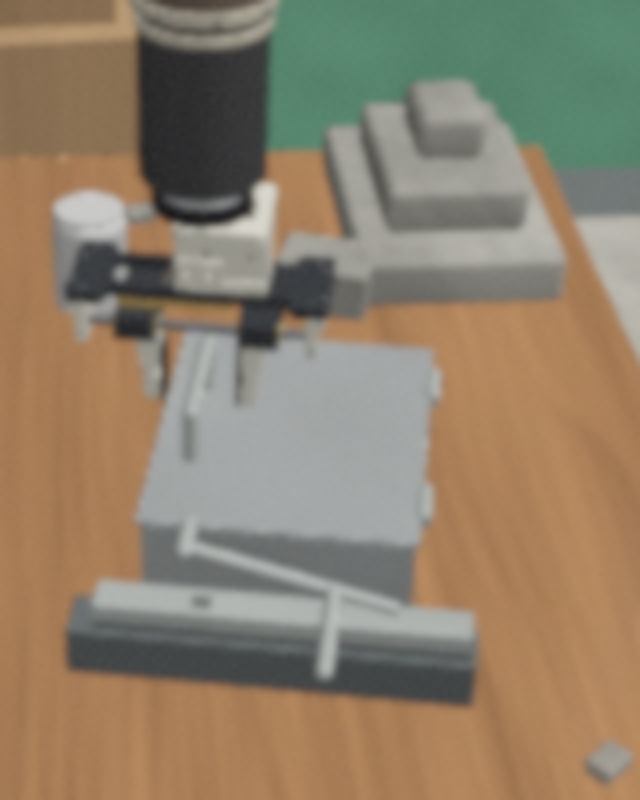

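Call:
{"api": "step_arm", "payload": {
  "deltas": [
    [0,0,0,0,1],
    [0,0,0,0,1],
    [0,0,0,0,1],
    [0,0,0,0,1],
    [0,0,0,0,1],
    [0,0,0,0,1],
    [0,0,0,0,1],
    [0,0,0,0,1],
    [0,0,0,0,1],
    [0,0,0,0,1]
  ]
}}

```text
t: 4.23
eef_pos: [0.5222, 0.0643, 0.1534]
ee_rot: [0.165, 1.568, 3.102]
force: [-6.5, 3.2, 4.9]
width: 0.0109
```

```bash
python3 -c "
from k import *
go([-75,0,155])
g0=np.array([-75.,0,155])
for th in np.linspace(.11,1.1,10):
    d=handle(th)-g0; print(round(th,2),'[%.1f, 0, %.1f, 0, 1]'%(-d[2]/10,-d[0]/10))"
```

```text
t4.23 grasp chest [-7.620e+01 -1.000e-01  1.554e+02] delta cm [ 0.04 -0.01 -0.12] zang 168.3 roll to align 0.0 w 0.0109 F [-7.   1.9  4.9]
0.11 [-1.9, 0, -0.6, 0, 1]
0.22 [-3.7, 0, -1.4, 0, 1]
0.33 [-5.4, 0, -2.4, 0, 1]
0.44 [-7.0, 0, -3.6, 0, 1]
0.55 [-8.5, 0, -4.9, 0, 1]
0.66 [-9.8, 0, -6.4, 0, 1]
0.77 [-10.9, 0, -8.1, 0, 1]
0.88 [-11.9, 0, -9.8, 0, 1]
0.99 [-12.6, 0, -11.7, 0, 1]
1.1 [-13.1, 0, -13.6, 0, 1]
```

Call:
{"api": "step_arm", "payload": {
  "deltas": [
    [-0.9,0,-0.1,0,1],
    [-1.9,0,-0.5,0,1],
    [-2.8,0,-0.9,0,1],
    [-3.7,0,-1.3,0,1],
    [-4.6,0,-1.8,0,1],
    [-5.4,0,-2.3,0,1],
    [-6.2,0,-2.9,0,1],
    [-7.0,0,-3.5,0,1],
    [-7.0,0,-3.5,0,1],
    [-7.0,0,-3.5,0,1]
  ]
}}

```text
t: 5.07
eef_pos: [0.5567, 0.0572, 0.2251]
ee_rot: [0.064, 1.569, 3.002]
force: [-11.3, 5.7, 5.5]
width: 0.0107
```

```bash
python3 -c "
from k import *
go(handle(.44))
shot('side','s3',(220,100,380,300),4)
g0=handle(.44)
for th in np.linspace(.52,1.12,10):
    d=handle(th)-g0; print(round(th,2),'[%.1f, 0, %.1f, 0, 1]'%(-d[2]/10,-d[0]/10))"
```

```text
t5.07 grasp chest [-4.100e+01 -1.000e-01  2.271e+02] delta cm [ 0.18 -0.01 -0.18] zang 168.32 roll to align 0.02 w 0.0107 F [-12.2   3.3   5.5]
0.52 [-1.1, 0, -1.0, 0, 1]
0.59 [-1.9, 0, -1.8, 0, 1]
0.65 [-2.7, 0, -2.8, 0, 1]
0.72 [-3.4, 0, -3.7, 0, 1]
0.79 [-4.0, 0, -4.7, 0, 1]
0.85 [-4.6, 0, -5.8, 0, 1]
0.92 [-5.1, 0, -6.9, 0, 1]
0.99 [-5.6, 0, -8.0, 0, 1]
1.05 [-5.9, 0, -9.2, 0, 1]
1.12 [-6.2, 0, -10.3, 0, 1]
```

View pics/s3.png

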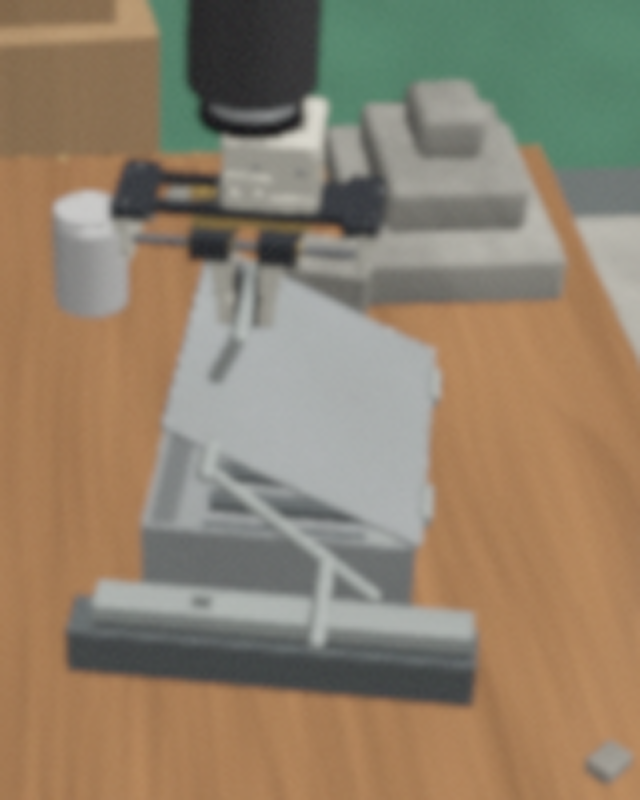

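Call:
{"api": "step_arm", "payload": {
  "deltas": [
    [-1.1,0,-0.9,0,1],
    [-1.9,0,-1.7,0,1],
    [-2.7,0,-2.7,0,1],
    [-3.4,0,-3.6,0,1],
    [-4.0,0,-4.6,0,1],
    [-4.6,0,-5.7,0,1],
    [-5.1,0,-6.8,0,1],
    [-5.6,0,-7.9,0,1],
    [-5.9,0,-9.1,0,1],
    [-6.2,0,-10.2,0,1]
  ]
}}

```text
t: 5.95
eef_pos: [0.6575, 0.036, 0.2898]
ee_rot: [-3.125, 1.569, -0.186]
force: [-11.6, 4.1, 12.3]
width: 0.0109
```

```bash
python3 -c "
from k import *
go(handle(1.12))
shot('side','s4',(220,100,380,300),4)
shot('top','t4',(180,130,360,280),4)
"
```

```text
t5.95 grasp chest [ 62.1  -0.4 291.8] delta cm [ 0.47 -0.04 -0.21] zang 168.37 roll to align 0.07 w 0.0109 F [-12.2   1.7  12.3]
```

View pics/s4.png

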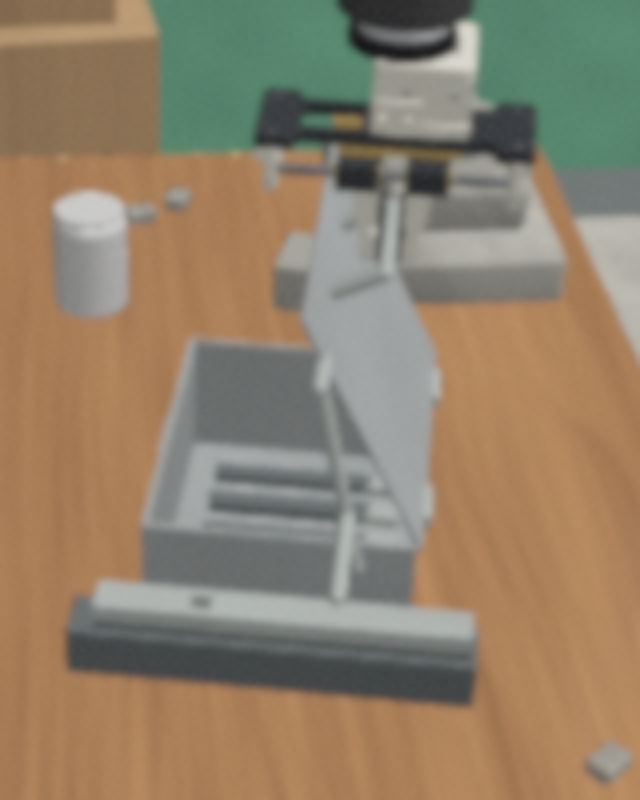

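View pics/t4.png

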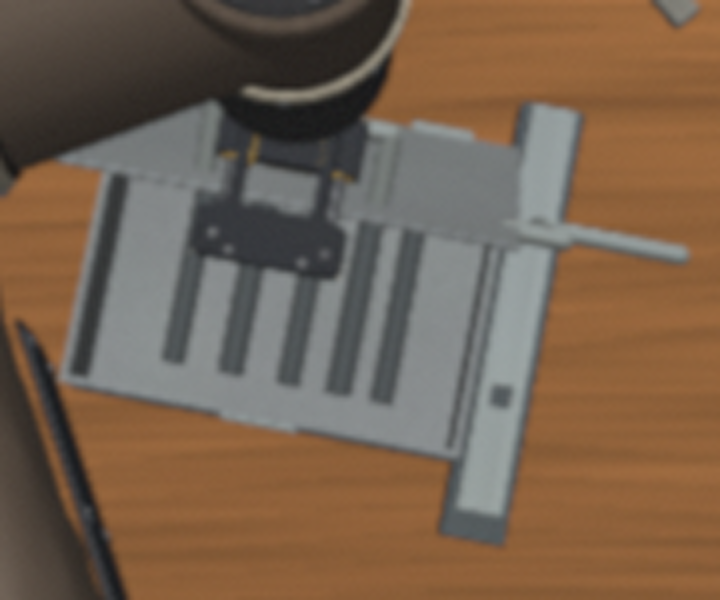

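```bash
cat > hole.py <<'E'
from k import *
def blob(f,u0,v0,r,k=8):
    im=cv2.cvtColor(f["pixels"],cv2.COLOR_RGB2GRAY)
    p=im[v0-r:v0+r+1,u0-r:u0+r+1]; print(p)
    w=np.clip(np.percentile(p,70)-25-p.astype(float),0,None)
    yy,xx=np.mgrid[v0-r:v0+r+1,u0-r:u0+r+1]
    return (w*xx).sum()/w.sum(),(w*yy).sum()/w.sum()
f=grab_frame("top"); g=grab_frame("side")
for n,F,u,v in (("top",f,305,229),("side",g,270,250)):
    b=blob(F,u,v,3); p=unproj(F,*b,.06); print(n,b,p,w2c(p).round(1))
    for z in (40,):
        A=w2c(cloud(F).reshape(-1,3).T.T.__sub__(0) if 0 else p)
def L(F):
    A=cloud(F).reshape(-1,3); A=A[~np.isnan(A[:,0])]; return (A-C0)@RC*1000
for n,F in (("top",f),("side",g)):
    A=L(F); 
    e=A[(abs(A[:,2]-40)<4)&(A[:,1]>-176)&(A[:,1]<-127)]; s=A[(abs(A[:,2]-60)<4)&(A[:,1]>-172)&(A[:,1]<-132)&(abs(A[:,0])<160)]
    print(n,"ledge x",np.percentile(e[:,0],[.5,99.5]),"strip y",np.percentile(s[:,1],[2,98]))
    k=A[(A[:,2]>75)&(A[:,1]<-185)&(A[:,1]>-260)&(abs(A[:,0])<120)]; print("peg",np.median(k,0),np.percentile(k,[3,97],axis=0).round(1), len(k))
    k=A[(A[:,2]>70)&(A[:,1]<-140)&(A[:,1]>-165)&(abs(A[:,0])<120)]; print("rod",np.percentile(k,[3,97],axis=0).round(1), len(k))
E
python3 hole.py
```

```text
[[147 128 119 123 125 131 148]
 [138 109  95  95  98 109 138]
 [131 103  90  89  91 106 136]
 [126  98  90  89  94 115 143]
 [124 101  92  90  95 122 147]
 [139 123 114 106 109 134 153]
 [152 147 142 138 139 149 156]]
top (np.float64(304.78101694915256), np.float64(228.6528813559322)) [ 0.51463122 -0.09011904  0.06      ] [ -52.2 -152.9   60. ]
[[162 160 157 156 154 153 149]
 [172 164 161 161 161 164 168]
 [167 152 143 143 146 156 171]
 [163 145 131 129 133 150 171]
 [167 153 143 140 142 158 175]
 [169 165 162 161 162 168 177]
 [157 158 160 160 161 166 171]]
side (np.float64(269.9122807017544), np.float64(250.00000000000003)) [ 0.51257287 -0.08716972  0.06      ] [ -54.9 -150.4   60. ]
top ledge x [-503.00322695  149.42839215] strip y [-165.98678801 -137.2034169 ]
peg [  49.6404028  -214.05089826  153.23379898] [[  44.9 -242.3  146.1]
 [  55.9 -187.   157.2]] 115
rod [[  24.4 -163.   126.2]
 [  58.4 -141.3  267.1]] 66
side ledge x [-501.797102    147.49084433] strip y [-169.45609286 -134.15688733]
peg [  47.94572849 -219.38651539  154.06981096] [[  42.3 -245.   148.5]
 [  53.2 -187.9  157.9]] 70
rod [[  24.4 -162.8  109.9]
 [  56.9 -145.   266.2]] 172
```

Call:
{"api": "step_arm", "payload": {
  "deltas": [
    [0,0,0,0,0.73],
    [0,0,0,0,0.73],
    [0,0,0,0,0.73],
    [0,0,0,0,0.73],
    [-0.5,0,0,0,0.73],
    [-1.5,0,0,0,0.73],
    [-3,0,0,0,0.73],
    [-4.5,0,0,0,0.73],
    [-6,0,0,0,0.73],
    [-6,0,0,0,0.73]
  ]
}}

```text
t: 6.98
eef_pos: [0.659, 0.0363, 0.3503]
ee_rot: [-2.881, 1.565, 0.057]
force: [1.2, 0.6, 0.8]
width: 0.0233
```

```bash
cat >> k.py <<'E'
def L(F):
    A=cloud(F).reshape(-1,3); A=A[~np.isnan(A[:,0])]; return (A-C0)@RC*1000
def rodpeg(F,n):
    A=L(F)
    k=A[(A[:,2]>75)&(A[:,2]<200)&(A[:,1]<-185)&(A[:,1]>-260)&(abs(A[:,0])<120)]; print(n,"peg",np.median(k,0).round(1),np.percentile(k,[3,97],axis=0).round(1), len(k))
    k=A[(A[:,2]>64)&(A[:,2]<300)&(A[:,1]<-140)&(A[:,1]>-165)&(abs(A[:,0])<120)]; print("rod",np.percentile(k,[3,97],axis=0).round(1), len(k))
E
python3 -c "
from k import *
go([48,-218,270])
rodpeg(grab_frame('top'),'top')
rodpeg(shot('side','s5',(220,60,380,260),4),'side')
"
```

```text
t6.98 grasp chest [6.350e+01 2.000e-01 3.523e+02] delta cm [ 8.19 21.83  1.61] zang 168.34 roll to align 0.04 w 0.0233 F [1.  0.9 0.8]
top peg [  49.8 -214.3  152.8] [[  44.8 -241.9  146.9]
 [  56.1 -186.7  158.1]] 116
rod [[ -81.4 -163.1   64. ]
 [ 105.6 -140.3  266.7]] 104
side peg [  47.9 -220.6  153.8] [[  42.2 -244.3  149.3]
 [  53.2 -188.9  156.8]] 70
rod [[ -68.4 -161.6   64.2]
 [  59.5 -143.9  265.5]] 189
```

View pics/s5.png

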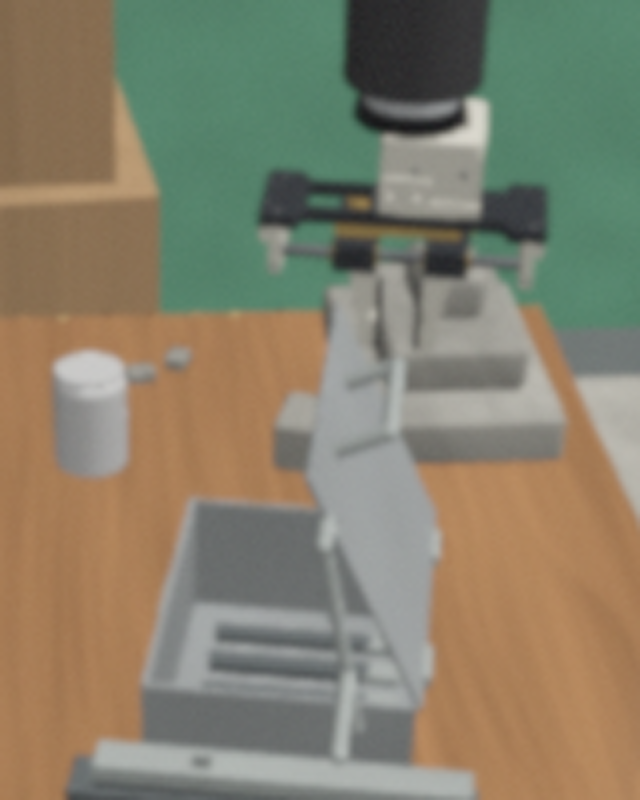

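Call:
{"api": "step_arm", "payload": {
  "deltas": [
    [0,4,0,0,0.73],
    [0,8,0.3,0,0.73],
    [0,12,0.8,0,0.6],
    [0,16,1.2,0,0.5],
    [0,20,1.6,0,0.4],
    [0,21.8,1.6,0,0.4],
    [3,21.8,1.6,0,0.4],
    [6,21.8,1.6,0,0.4],
    [9,21.8,1.6,0,0.4],
    [10,21.8,1.6,0,0.4]
  ]
}}

```text
t: 7.92
eef_pos: [0.5952, -0.1735, 0.2404]
ee_rot: [-0.0, 1.563, 2.936]
force: [-0.8, 1.4, -1.5]
width: 0.0524
```

```bash
python3 -c "
from k import *
go([48.5,-218,147.5])
F=shot('side','s6',(220,60,380,260),4)
F=shot('top','t6',(180,130,360,280),4)
"
```

```text
t7.92 grasp chest [  43.6 -218.2  242.4] delta cm [ 9.48 -0.02 -0.56] zang 168.26 roll to align -0.04 w 0.0524 F [-1.   1.2 -1.5]
```

View pics/s6.png

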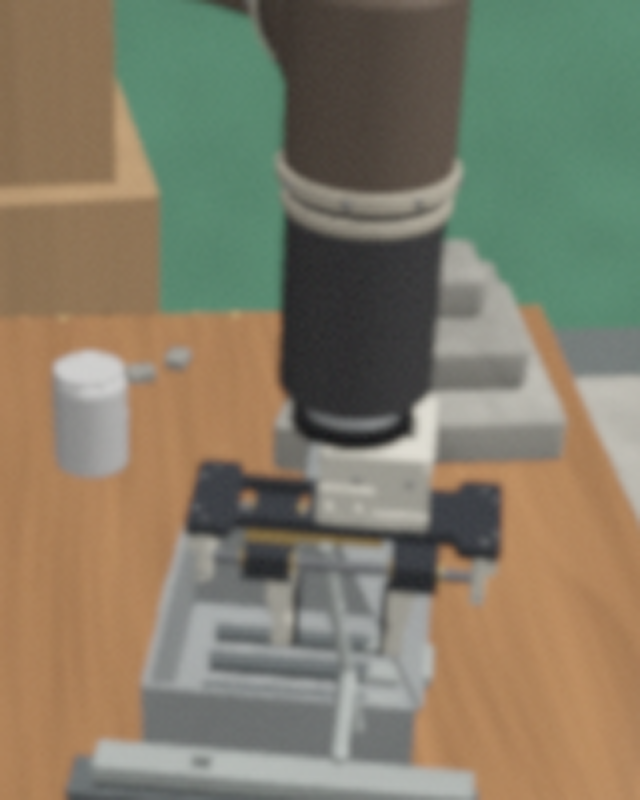

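View pics/t6.png

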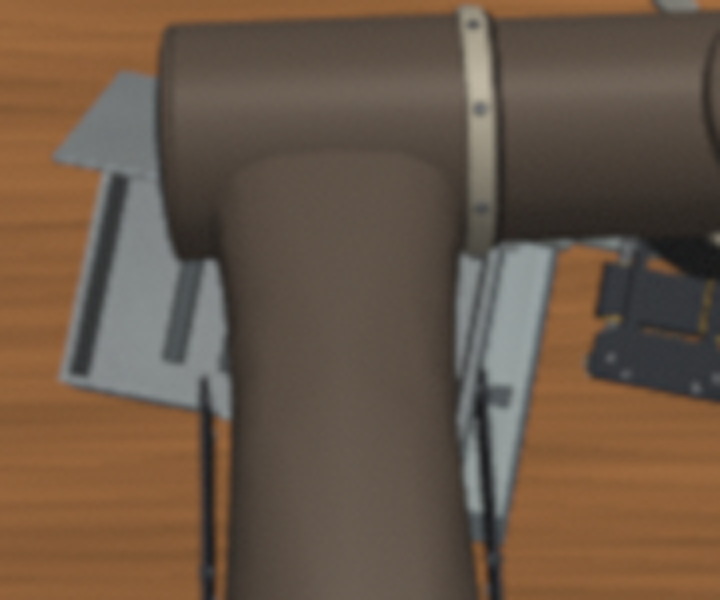

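```bash
python3 -c "
from k import *
F=grab_frame('top'); W=(cloud(F)-C0)@RC*1000
for u,v in [(230,155),(260,180),(280,160),(330,160),(300,200),(300,230),(300,260)]: print((u,v),W[v,u].round(0))
print(get_state()['q'].round(3))
"
```

```text
(230, 155) [ -2.  18. 652.]
(260, 180) [-32. -35. 660.]
(280, 160) [  6. -59. 650.]
(330, 160) [  21. -134.  648.]
(300, 200) [  16. -125.   95.]
(300, 230) [ -96. -108.  675.]
(300, 260) [-139. -117.  649.]
[ 3.000e-02  2.730e-01 -1.060e-01  1.000e-03 -1.193e+00 -2.340e-01]
```

Call:
{"api": "step_arm", "payload": {
  "deltas": [
    [3,0,-0.5,0,0.4],
    [6,0,-0.5,0,0.4],
    [8.5,0,-0.5,0,0.4],
    [9.5,0,-0.5,0,0.4],
    [9.5,0,-0.5,0,0.5],
    [9.5,0,-0.5,0,0.7],
    [9.5,0,-0.5,0,1],
    [9.5,0,-0.5,0,1],
    [9.5,0,-0.5,0,1],
    [9.5,0,-0.5,0,1]
  ],
  "squeeze": 30
}}

```text
t: 8.9
eef_pos: [0.6033, -0.1748, 0.1517]
ee_rot: [-2.985, 1.569, -0.047]
force: [-0.7, -0.2, 0.5]
width: 0.0184
```

Call:
{"api": "step_arm", "payload": {
  "deltas": [
    [0,0,0,0,1],
    [0,0,0,0,1],
    [0,0,0,0,1],
    [0,0,0,0,1],
    [0,0,0,0,1],
    [0,0,0,0,1],
    [0,0,0,0,1],
    [0,0,0,0,1],
    [0,0,0,0,1],
    [0,0,0,0,1]
  ]
}}

```text
t: 9.73
eef_pos: [0.6028, -0.1748, 0.1512]
ee_rot: [2.852, 1.57, -0.493]
force: [-3.5, 1.8, 5.6]
width: 0.0112
```

```bash
cat >> k.py <<'E'
from scipy.optimize import least_squares,brentq
H=np.array([100.,110.])
def fk(th,ph):  # lid angle, rod tilt: foot dir (sin ph, -cos ph)
    pin=H+165*np.array([-np.cos(th),np.sin(th)]); d=np.array([np.sin(ph),-np.cos(ph)])
    return pin,pin+112*d,pin+162*d
def ik(pt,Lr,g=(.8,0)):
    r=least_squares(lambda q: fk(*q)[1 if Lr==112 else 2]-np.array(pt),g); return r.x
E
python3 -c "
from k import *
go([48.5,-218,147.5])
s,R=cur(); p=w2c(s['eef_pos']-R[:,0]*.002); q=ik(p[[0,2]],112,(1.1,.2)); print('lid,rod',q,[a.round(1) for a in fk(*q)])
F=shot('side','s7',(220,60,380,280),3.5)
rodpeg(F,'side')
for x,z in [(-53,90),(-53,75),(-53,60),(-53,46)]:
    q=ik((x,z),162,(.8,0)); print(x,z,q.round(3),[a.round(1) for a in fk(*q)])
"
```

```text
t9.73 grasp chest [  51.3 -217.9  153.2] delta cm [0.57 0.01 0.28] zang 168.33 roll to align 0.03 w 0.0112 F [-3.8  1.1  5.6]
lid,rod [1.21940591 0.07202248] [array([ 43.2, 264.9]), array([ 51.3, 153.2]), array([ 54.9, 103.3])]
side peg [  50.1 -226.8  157.2] [[  28.8 -242.8  140.1]
 [  72.1 -193.6  182.6]] 259
rod [[ -86.6 -164.3   64.2]
 [ 114.9 -144.9  162.8]] 29
-53 90 [ 0.932 -0.344] [array([  1.7, 242.5]), array([-36.1, 137.1]), array([-53.,  90.])]
-53 75 [ 0.829 -0.259] [array([-11.5, 231.6]), array([-40.2, 123.3]), array([-53.,  75.])]
-53 60 [ 0.724 -0.183] [array([-23.6, 219.3]), array([-43.9, 109.2]), array([-53.,  60.])]
-53 46 [ 0.627 -0.12 ] [array([-33.6, 206.8]), array([-47. ,  95.6]), array([-53.,  46.])]
```

View pics/s7.png

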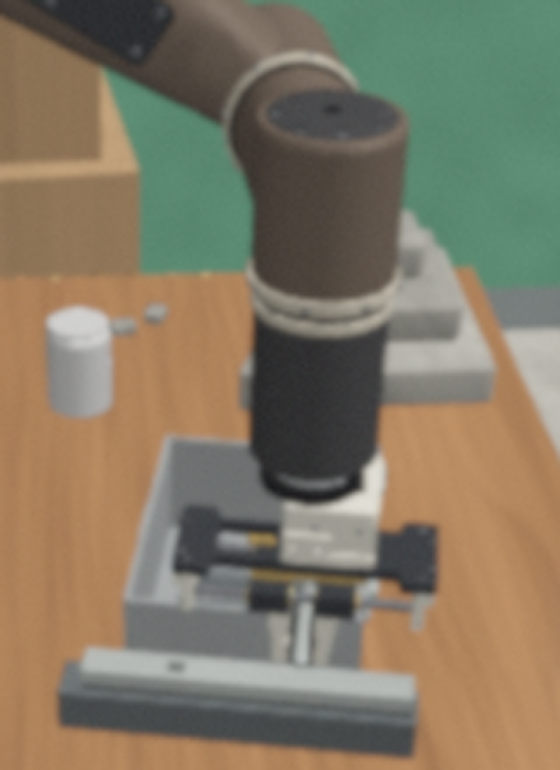

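```bash
cat >> k.py <<'E'
def tip(F,n,zr=(60,200)):
    A=L(F); k=A[(A[:,2]>zr[0])&(A[:,2]<zr[1])&(A[:,1]<-230)&(A[:,1]>-246)&(abs(A[:,0])<130)]
    if len(k): print(n,"tip x %.1f..%.1f med %.1f  z p95 %.1f med %.1f"%(*np.percentile(k[:,0],[4,96]),np.median(k[:,0]),np.percentile(k[:,2],95),np.median(k[:,2])),len(k))
E
python3 -c "
from k import *
go([48.5,-218,147.5])
F=grab_frame('side'); tip(F,'side')
F=grab_frame('top'); tip(F,'top')
go([48.5,-218,147.5])
W=(cloud(F)-C0)@RC*1000
F=shot('side','s8',(285,205,325,265),12)
"
```

```text
t9.78 grasp chest [  51.3 -217.9  153.2] delta cm [0.57 0.01 0.28] zang 168.33 roll to align 0.03 w 0.0108 F [-3.2  0.5  5.3]
side tip x 31.6..70.3 med 50.2  z p95 183.8 med 154.1 39
t9.88 grasp chest [  51.3 -217.9  153.2] delta cm [0.57 0.01 0.28] zang 168.33 roll to align 0.03 w 0.0111 F [-3.3  1.1  6.4]
```

View pics/s8.png

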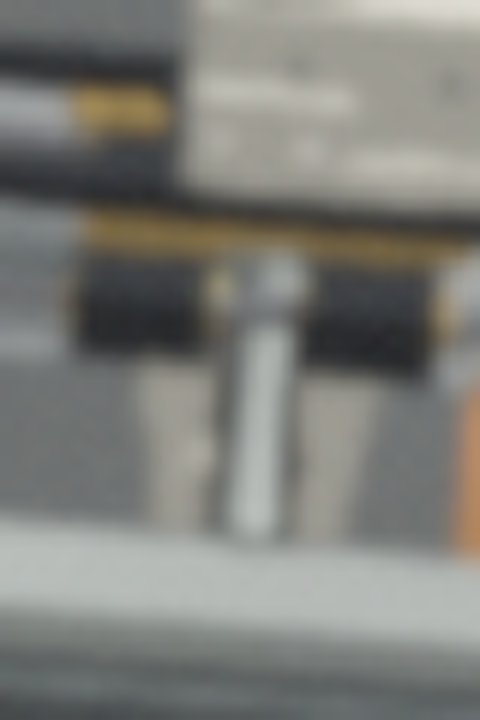

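```bash
python3 -c "
from k import *
a=np.array([50.5,147.]);
for b in [np.array(fk(*ik((-53,80),162))[1])]:
    q=(1.15,.15)
    for s in np.linspace(0,1,11):
        p=a+s*(b-a); q=ik(p,112,q); print(p.round(1),q.round(3),fk(*q)[2].round(1),'d [%.1f,0,%.1f]'%(-(p-a)[1]/10,-(p-a)[0]/10))
"
```

```text
[ 50.5 147. ] [1.076 0.26 ] [63.4 98.7] d [-0.0,0,-0.0]
[ 41.6 145.1] [1.078 0.176] [50.3 95.9] d [0.2,0,0.9]
[ 32.6 143.2] [1.067 0.109] [38.1 93.5] d [0.4,0,1.8]
[ 23.7 141.3] [1.05  0.051] [26.3 91.4] d [0.6,0,2.7]
[ 14.7 139.4] [ 1.029 -0.002] [14.7 89.4] d [0.8,0,3.6]
[  5.8 137.5] [ 1.006 -0.052] [ 3.2 87.5] d [1.0,0,4.5]
[ -3.1 135.6] [ 0.98 -0.1 ] [-8.1 85.8] d [1.1,0,5.4]
[-12.1 133.7] [ 0.953 -0.147] [-19.4  84.2] d [1.3,0,6.3]
[-21.  131.8] [ 0.924 -0.194] [-30.6  82.7] d [1.5,0,7.2]
[-29.9 129.9] [ 0.894 -0.24 ] [-41.8  81.3] d [1.7,0,8.0]
[-38.9 128. ] [ 0.863 -0.286] [-53.  80.] d [1.9,0,8.9]
```

Call:
{"api": "step_arm", "payload": {
  "deltas": [
    [0.1,0,0.5,0,1],
    [0.3,0,1.3,0,1],
    [0.5,0,2.2,0,1],
    [0.7,0,3.1,0,1],
    [0.9,0,4.1,0,1],
    [1.1,0,5.1,0,1],
    [1.3,0,6.1,0,1],
    [1.4,0,6.8,0,1],
    [1.5,0,7.2,0,1],
    [1.5,0,7.2,0,1]
  ]
}}

```text
t: 10.77
eef_pos: [0.5307, -0.16, 0.1354]
ee_rot: [0.017, 1.569, 2.955]
force: [0.8, -1.2, -3.0]
width: 0.0107
```

```bash
python3 -c "
from k import *
go([-21,-218,138])
F=shot('top','t9',(240,150,360,270),5)
F=shot('side','s9',(220,100,360,270),4.5)
"
```

```text
t10.77 grasp chest [ -22.3 -218.   137.4] delta cm [-0.06 -0.   -0.13] zang 168.32 roll to align 0.02 w 0.0107 F [ 1. -1. -3.]
```

View pics/s9.png

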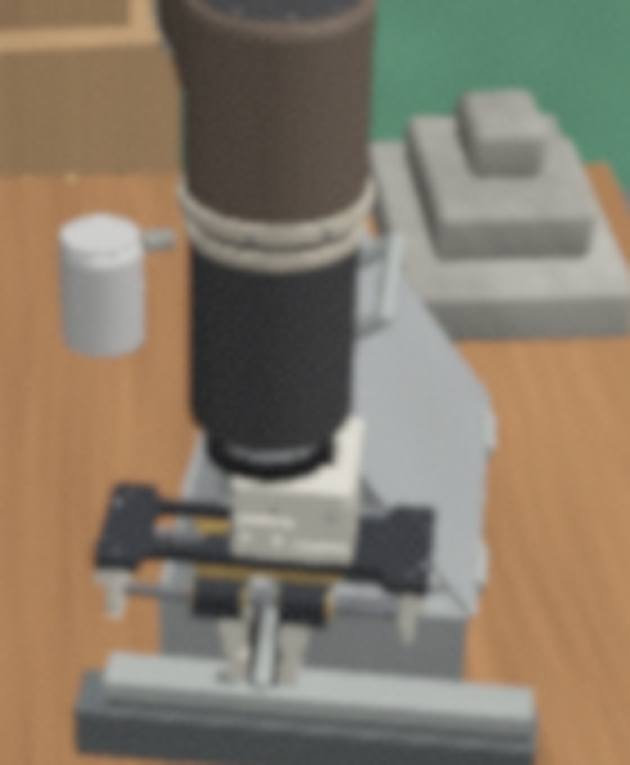

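View pics/t9.png

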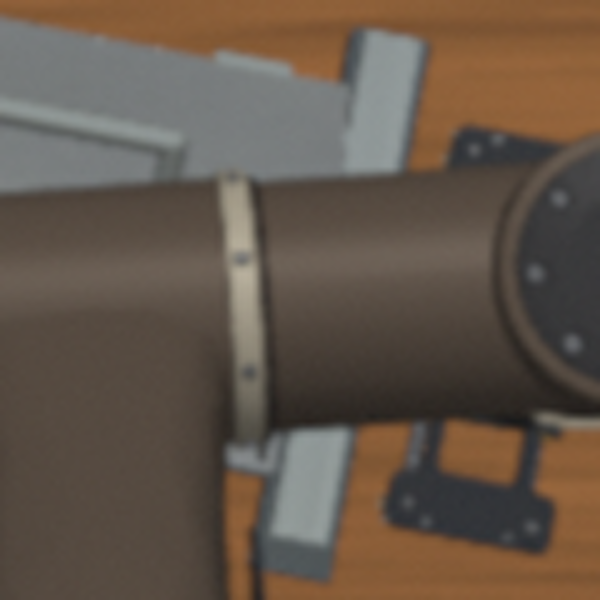

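```bash
cat >> k.py <<'E'
def lidang(F,n):
    A=L(F); r=[]
    k=A[(A[:,2]>118)&(A[:,2]<310)&(A[:,1]>-125)&(A[:,1]<125)&(A[:,0]>-90)&(A[:,0]<125)]
    rng=np.random.default_rng(0); best=(0,0)
    # lid top plane: through hinge, offset 4 mm along n
    for th in np.arange(.3,1.26,.004):
        nn=np.array([np.sin(th),np.cos(th)]); d=(k[:,[0,2]]-H)@nn-4
        c=(np.exp(-(d/2.0)**2)).sum()
        if c>best[0]: best=(c,th)
    print(n,"lid ang",best,len(k))
E
python3 -c "
from k import *
go([-21,-218,138])
for n in('top','side'): lidang(grab_frame(n),n)
s,R=cur(); p=w2c(s['eef_pos']-R[:,0]*.002)[[0,2]]
for oz in (0,-2,-4,-6,-8):
  for ox in (-1.5,0): print(oz,ox,ik(p+[ox,oz],112,(.9,-.2)).round(3))
"
```

```text
t10.87 grasp chest [ -21.7 -218.   137.3] delta cm [-0.07 -0.   -0.07] zang 168.32 roll to align 0.02 w 0.011 F [ 0.2 -1.3 -3.4]
top lid ang (np.float64(2005.405376593483), np.float64(0.9320000000000006)) 3022
side lid ang (np.float64(866.9730707711451), np.float64(0.9200000000000006)) 1324
0 -1.5 [ 0.964 -0.259]
0 0 [ 0.967 -0.249]
-2 -1.5 [ 0.948 -0.239]
-2 0 [ 0.951 -0.229]
-4 -1.5 [ 0.933 -0.22 ]
-4 0 [ 0.935 -0.21 ]
-6 -1.5 [ 0.917 -0.202]
-6 0 [ 0.919 -0.191]
-8 -1.5 [ 0.901 -0.183]
-8 0 [ 0.903 -0.172]
```

```bash
python3 -c "
from k import *
s,R=cur(); p=w2c(s['eef_pos']-R[:,0]*.002)[[0,2]]; o=np.array([-.8,-5])
q=(.9,-.2);print(fk(*ik(p+o,112,q))[2])
for x,z in [(-53,79),(-53,70),(-53,64),(-53,60),(-53,56),(-53,52),(-53,48),(-53,46)]:
    q=ik((x,z),162,q); t=fk(*q)[1]-o; d=t-p; print(x,z,q.round(3),'[%.2f, 0, %.2f]'%(-d[1]/10,-d[0]/10))
"
```

```text
[-32.30947738  83.28690007]
-53 79 [ 0.856 -0.281] [0.52, 0, 1.71]
-53 70 [ 0.794 -0.232] [1.36, 0, 1.94]
-53 64 [ 0.752 -0.202] [1.92, 0, 2.09]
-53 60 [ 0.724 -0.183] [2.31, 0, 2.18]
-53 56 [ 0.696 -0.164] [2.69, 0, 2.28]
-53 52 [ 0.669 -0.146] [3.08, 0, 2.37]
-53 48 [ 0.641 -0.128] [3.46, 0, 2.45]
-53 46 [ 0.627 -0.12 ] [3.66, 0, 2.49]
```

Go to just above the hole (foot about z = 65) slowly.

Call:
{"api": "step_arm", "payload": {
  "deltas": [
    [0.2,0,0.5,0,1],
    [0.4,0,1.1,0,1],
    [0.5,0,1.7,0,1],
    [0.8,0,1.8,0,1],
    [1.1,0,1.9,0,1],
    [1.4,0,1.9,0,1],
    [1.6,0,2.0,0,1],
    [1.8,0,2.1,0,1],
    [1.8,0,2.1,0,1],
    [1.8,0,2.1,0,1]
  ]
}}

```text
t: 11.8
eef_pos: [0.5111, -0.1559, 0.117]
ee_rot: [0.053, 1.569, 2.99]
force: [0.1, -2.0, -5.1]
width: 0.0109
```

```bash
cat >> k.py <<'E'
o=np.array([-.8,-5])
def plan(hx,zs):
    s,R=cur(); p=w2c(s['eef_pos']-R[:,0]*.002)[[0,2]]; q=ik(p+o,112,(.75,-.2)); print('est',q.round(3),fk(*q)[2].round(1),'F',(RC.T@s["force"]).round(1),'t',s['t'])
    for z in zs:
        q=ik((hx,z),162,q); d=fk(*q)[1]-o-p; print(z,q.round(3),'[%.2f, 0, %.2f]'%(-d[1]/10,-d[0]/10))
E
python3 -c "
from k import *
for n in('top','side'): lidang(grab_frame(n),n)
F=shot('side','s10',(220,160,360,270),5.5)
F=shot('top','t10',(240,150,360,270),5)
plan(-53,[62,60,58,56,54,52,50,48,46])
"
```

```text
top lid ang (np.float64(2635.310601110813), np.float64(0.7640000000000005)) 4285
side lid ang (np.float64(1116.0577845440066), np.float64(0.7560000000000004)) 1743
est [ 0.759 -0.212] [-53.7  65.2] F [-0.1 -2.4 -5.8] t 12.0
62 [ 0.738 -0.192] [0.30, 0, 0.02]
60 [ 0.724 -0.183] [0.49, 0, 0.07]
58 [ 0.71  -0.173] [0.68, 0, 0.12]
56 [ 0.696 -0.164] [0.87, 0, 0.16]
54 [ 0.682 -0.155] [1.06, 0, 0.21]
52 [ 0.669 -0.146] [1.26, 0, 0.25]
50 [ 0.655 -0.137] [1.45, 0, 0.29]
48 [ 0.641 -0.128] [1.65, 0, 0.34]
46 [ 0.627 -0.12 ] [1.84, 0, 0.38]
```

View pics/s10.png

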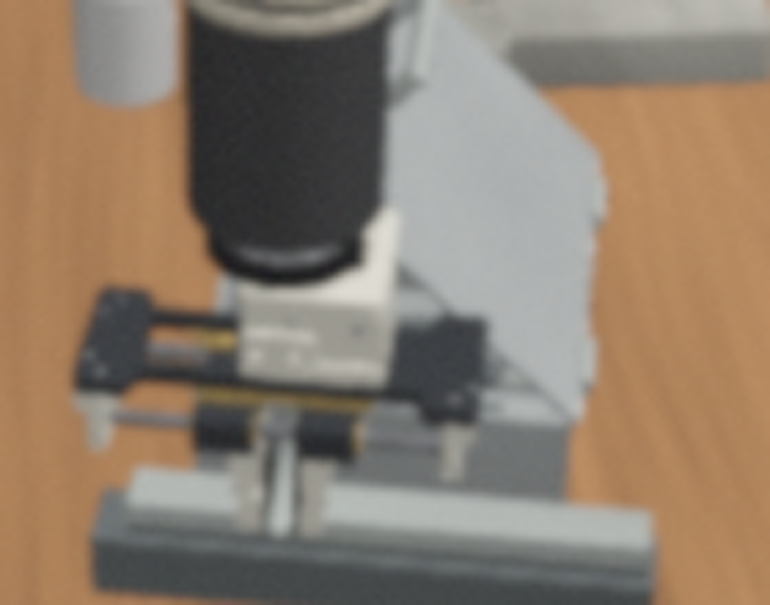

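View pics/t10.png

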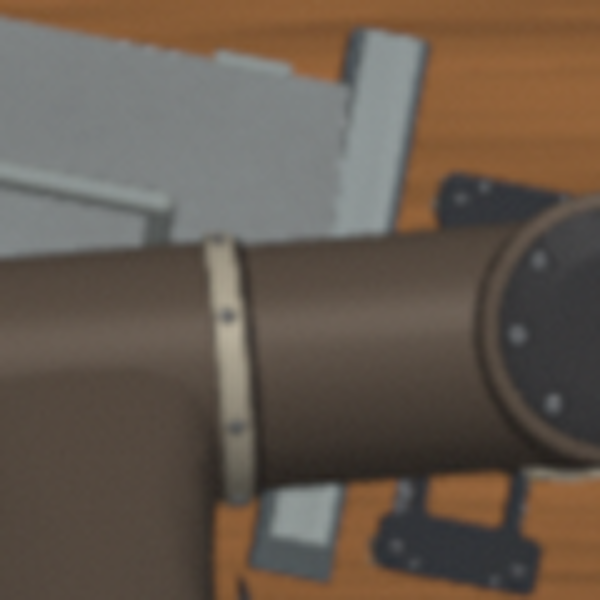

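Call:
{"api": "step_arm", "payload": {
  "deltas": [
    [0.1,0,0,0,1],
    [0.2,0,0,0,1],
    [0.3,0,0,0,1],
    [0.4,0,0,0,1],
    [0.5,0,0.1,0,1],
    [0.55,0,0.1,0,1],
    [0.6,0,0.1,0,1],
    [0.65,0,0.1,0,1],
    [0.7,0,0.1,0,1],
    [0.7,0,0.1,0,1]
  ]
}}

```text
t: 12.83
eef_pos: [0.5109, -0.1558, 0.1106]
ee_rot: [-3.103, 1.571, -0.166]
force: [-0.3, -3.2, 0.4]
width: 0.0108
```

```bash
python3 -c "
from k import *
plan(-53,[56,52,48,46])
for n in('top','side'): lidang(grab_frame(n),n)
"
```

```text
est [ 0.714 -0.167] [-51.7  58.3] F [ 0.4 -3.2  0.4] t 12.8333
56 [ 0.696 -0.164] [0.22, 0, 0.15]
52 [ 0.669 -0.146] [0.61, 0, 0.23]
48 [ 0.641 -0.128] [1.00, 0, 0.32]
46 [ 0.627 -0.12 ] [1.19, 0, 0.36]
top lid ang (np.float64(2550.60218574648), np.float64(0.7160000000000004)) 4392
side lid ang (np.float64(1100.8642770589765), np.float64(0.7120000000000004)) 1740
```

Call:
{"api": "step_arm", "payload": {
  "deltas": [
    [0,0,0.05,0,1],
    [0,0,0.1,0,1],
    [0,0,0.15,0,1],
    [0.05,0,0.15,0,1],
    [0.1,0,0.15,0,1],
    [0.1,0,0.15,0,1],
    [0.1,0,0.15,0,1],
    [0.1,0,0.15,0,1],
    [0.1,0,0.15,0,1],
    [0.1,0,0.15,0,1]
  ]
}}

```text
t: 13.77
eef_pos: [0.5092, -0.1554, 0.1095]
ee_rot: [0.103, 1.57, 3.041]
force: [-1.1, -2.2, -0.1]
width: 0.0106
```

```bash
python3 -c "
from k import *
plan(-53,[56,52,48,46])
for n in('top','side'): lidang(grab_frame(n),n)
"
```

```text
est [ 0.704 -0.174] [-53.8  57.2] F [-0.7 -2.4 -0.1] t 13.7667
56 [ 0.696 -0.164] [0.11, 0, -0.03]
52 [ 0.669 -0.146] [0.50, 0, 0.06]
48 [ 0.641 -0.128] [0.89, 0, 0.14]
46 [ 0.627 -0.12 ] [1.08, 0, 0.19]
top lid ang (np.float64(2671.735135099365), np.float64(0.7080000000000004)) 4470
side lid ang (np.float64(1127.6749416289429), np.float64(0.7000000000000004)) 1773
```

Call:
{"api": "step_arm", "payload": {
  "deltas": [
    [0.05,0,0,0,1],
    [0.1,0,0,0,1],
    [0.15,0,0,0,1],
    [0.2,0,0,0,1],
    [0.25,0,0,0,1],
    [0.3,0,0,0,1],
    [0.3,0,0,0,1],
    [0.3,0,0,0,1],
    [0.3,0,0,0,1],
    [0.3,0,0,0,1]
  ]
}}

```text
t: 14.7
eef_pos: [0.509, -0.1554, 0.1064]
ee_rot: [0.07, 1.57, 3.008]
force: [-2.9, -1.1, 1.8]
width: 0.0113
```

```bash
python3 -c "
from k import *
plan(-53,[56,52,48,46])
for n in('top','side'): lidang(grab_frame(n),n)
"
```

```text
est [ 0.683 -0.155] [-53.  54.] F [-2.6 -1.6  1.8] t 14.7
56 [ 0.696 -0.164] [-0.19, 0, -0.05]
52 [ 0.669 -0.146] [0.20, 0, 0.04]
48 [ 0.641 -0.128] [0.58, 0, 0.13]
46 [ 0.627 -0.12 ] [0.78, 0, 0.17]
top lid ang (np.float64(2602.7397355912854), np.float64(0.6880000000000004)) 4506
side lid ang (np.float64(1113.1369872130456), np.float64(0.6800000000000004)) 1761
```

Call:
{"api": "step_arm", "payload": {
  "deltas": [
    [0.05,0,0,0,1],
    [0.1,0,0,0,1],
    [0.15,0,0,0,1],
    [0.2,0,0.05,0,1],
    [0.25,0,0.05,0,1],
    [0.3,0,0.05,0,1],
    [0.35,0,0.05,0,1],
    [0.4,0,0.1,0,1],
    [0.4,0,0.1,0,1],
    [0.4,0,0.1,0,1]
  ]
}}

```text
t: 15.63
eef_pos: [0.508, -0.1552, 0.1025]
ee_rot: [0.01, 1.57, 2.948]
force: [-5.8, -0.4, 3.2]
width: 0.0112
```

```bash
python3 -c "
from k import *
plan(-53,[56,52,48,46])
for n in('top','side'): lidang(grab_frame(n),n)
"
```

```text
est [ 0.654 -0.138] [-53.3  49.9] F [-5.6 -1.6  3.2] t 15.6333
56 [ 0.696 -0.164] [-0.59, 0, -0.15]
52 [ 0.669 -0.146] [-0.20, 0, -0.06]
48 [ 0.641 -0.128] [0.19, 0, 0.02]
46 [ 0.627 -0.12 ] [0.38, 0, 0.06]
top lid ang (np.float64(2581.99410264156), np.float64(0.6600000000000004)) 4572
side lid ang (np.float64(1131.3366422233485), np.float64(0.6520000000000004)) 1772
```

Call:
{"api": "step_arm", "payload": {
  "deltas": [
    [0,0,0.1,0,1],
    [0.05,0,0.15,0,1],
    [0.1,0,0.15,0,1],
    [0.15,0,0.15,0,1],
    [0.2,0,0.15,0,1],
    [0.25,0,0.15,0,1],
    [0.3,0,0.15,0,1],
    [0.3,0,0.15,0,1],
    [0.3,0,0.15,0,1],
    [0.3,0,0.15,0,1]
  ]
}}

```text
t: 16.57
eef_pos: [0.5068, -0.1549, 0.0994]
ee_rot: [-0.086, 1.571, 2.852]
force: [-1.7, -2.6, -0.1]
width: 0.0111
```

```bash
python3 -c "
from k import *
plan(-53,[52,48,46,44])
for n in('top','side'): lidang(grab_frame(n),n)
"
```

```text
est [ 0.632 -0.13 ] [-54.1  46.9] F [-1.1 -2.9 -0.1] t 16.5667
52 [ 0.669 -0.146] [-0.50, 0, -0.19]
48 [ 0.641 -0.128] [-0.11, 0, -0.10]
46 [ 0.627 -0.12 ] [0.08, 0, -0.06]
44 [ 0.613 -0.112] [0.28, 0, -0.02]
top lid ang (np.float64(2631.075709754734), np.float64(0.6360000000000003)) 4639
side lid ang (np.float64(1120.2523681197722), np.float64(0.6320000000000003)) 1788
```

Call:
{"api": "step_arm", "payload": {
  "deltas": [
    [0.05,0,0,0,1],
    [0.1,0,0,0,1],
    [0.1,0,0,0,1],
    [0.15,0,0,0,1],
    [0.15,0,0,0,1],
    [0.2,0,0,0,1],
    [0.2,0,0,0,1],
    [0.2,0,0,0,1],
    [0.2,0,0,0,1],
    [0.2,0,0,0,1]
  ]
}}

```text
t: 17.5
eef_pos: [0.5066, -0.1549, 0.0975]
ee_rot: [0.024, 1.57, 2.961]
force: [-4.2, -0.5, 3.1]
width: 0.0107
```

```bash
python3 -c "
from k import *
plan(-53,[52,48,46,44])
for n in('top','side'): lidang(grab_frame(n),n)
"
```

```text
est [ 0.619 -0.12 ] [-53.8  44.9] F [-4.  -1.3  3.1] t 17.5
52 [ 0.669 -0.146] [-0.69, 0, -0.21]
48 [ 0.641 -0.128] [-0.31, 0, -0.12]
46 [ 0.627 -0.12 ] [-0.11, 0, -0.08]
44 [ 0.613 -0.112] [0.08, 0, -0.04]
top lid ang (np.float64(2630.6164344761582), np.float64(0.6240000000000003)) 4667
side lid ang (np.float64(1140.7794405663738), np.float64(0.6200000000000003)) 1793
```

Call:
{"api": "step_arm", "payload": {
  "deltas": [
    [0.05,0,0.05,0,1],
    [0.05,0,0.05,0,1],
    [0.1,0,0.1,0,1],
    [0.1,0,0.1,0,1],
    [0.15,0,0.1,0,1],
    [0.15,0,0.1,0,1],
    [0.15,0,0.1,0,1],
    [0.15,0,0.1,0,1],
    [0.15,0,0.1,0,1],
    [0.15,0,0.1,0,1]
  ]
}}

```text
t: 18.43
eef_pos: [0.5065, -0.1548, 0.097]
ee_rot: [3.116, 1.569, -0.229]
force: [-4.8, 0.5, 10.2]
width: 0.0109
```

```bash
python3 -c "
from k import *
plan(-53,[52,48,46,44])
for n in('top','side'): lidang(grab_frame(n),n)
"
```

```text
est [ 0.615 -0.117] [-53.7  44.3] F [-4.8 -0.5 10.2] t 18.4333
52 [ 0.669 -0.146] [-0.75, 0, -0.21]
48 [ 0.641 -0.128] [-0.36, 0, -0.13]
46 [ 0.627 -0.12 ] [-0.17, 0, -0.09]
44 [ 0.613 -0.112] [0.03, 0, -0.04]
top lid ang (np.float64(2643.8870378642396), np.float64(0.6200000000000003)) 4700
side lid ang (np.float64(1146.5236410196462), np.float64(0.6160000000000003)) 1790
```

Call:
{"api": "step_arm", "payload": {
  "deltas": [
    [-0.05,0,0,0,1],
    [-0.1,0,0,0,1],
    [-0.1,0,0,0,0.8],
    [-0.1,0,0,0,0.65],
    [-0.1,0,0,0,0.6],
    [-0.1,0,0,0,0.6],
    [-0.1,0,0,0,0.6],
    [-0.1,0,0,0,0.6],
    [-0.1,0,0,0,0.6],
    [-0.1,0,0,0,0.6]
  ]
}}

```text
t: 19.37
eef_pos: [0.5059, -0.1547, 0.097]
ee_rot: [-1.692, 1.571, 1.246]
force: [-0.1, -0.8, 0.6]
width: 0.035
```

```bash
python3 -c "
from k import *
plan(-53,[46])
for n in('top','side'): lidang(grab_frame(n),n)
F=shot('side','s11',(220,160,360,270),5.5)
print(get_state()['width'])
"
```

```text
est [ 0.615 -0.123] [-54.7  44.4] F [ 0.1 -0.8  0.6] t 19.3667
46 [ 0.627 -0.12 ] [-0.16, 0, -0.15]
top lid ang (np.float64(2634.415928374321), np.float64(0.6200000000000003)) 4739
side lid ang (np.float64(1182.3980346088824), np.float64(0.6160000000000003)) 1805
0.03518206675600822
```

View pics/s11.png

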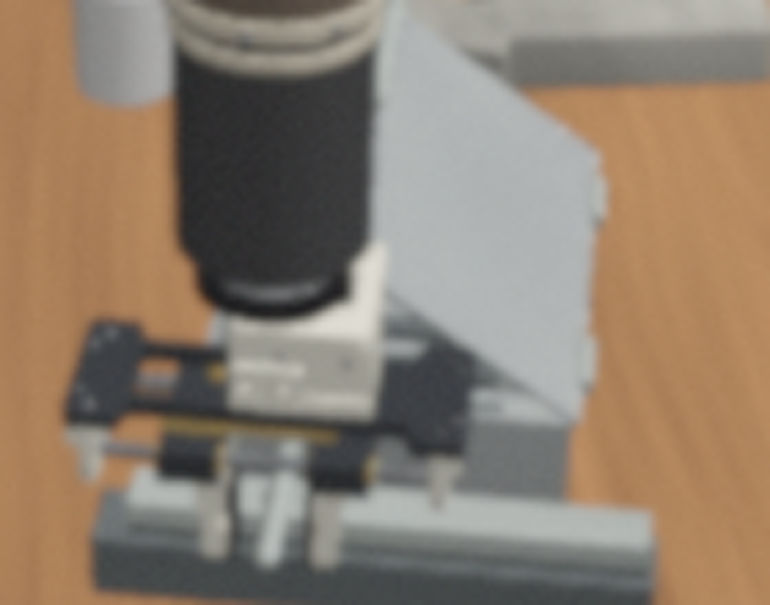

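Call:
{"api": "step_arm", "payload": {
  "deltas": [
    [-1,0,0,0,0.6],
    [-2.5,0.3,0,0,0.6],
    [-5,1,0,0,0.6],
    [-8,2,0,0,0.6],
    [-11,3,0,0,0.6],
    [-14,5,0,0,0.6],
    [-17,8,0,0,0.6],
    [-19,11,0,0,0.6],
    [-20,14,0,0,0.6],
    [-20,16,0,0,0.6]
  ]
}}

```text
t: 20.35
eef_pos: [0.4737, -0.314, 0.3015]
ee_rot: [2.892, 1.565, -0.454]
force: [0.6, 0.6, 0.4]
width: 0.035
```

```bash
python3 -c "
from k import *
for n in('top','side'): lidang(grab_frame(n),n)
F=shot('side','s12',(220,160,360,270),5.5)
rodpeg(F,'side'); tip(F,'side')
F=shot('top','t12',(180,130,360,280),4); rodpeg(F,'top')
"
```

```text
top lid ang (np.float64(3411.6350944219985), np.float64(0.6200000000000003)) 6064
side lid ang (np.float64(1018.6355325817193), np.float64(0.6160000000000003)) 1666
side peg [ -47.3 -222.3  100.8] [[ -53.3 -245.    94.2]
 [ -42.4 -187.1  105.5]] 66
rod [[ -95.7 -164.6   64.2]
 [  98.4 -143.1  134.7]] 30
side tip x -53.3..-42.5 med -47.5  z p95 104.8 med 100.4 24
  return _methods._mean(a, axis=axis, dtype=dtype,
  ret = um.true_divide(
Traceback (most recent call last):
  File "k.py", line 21, in rodpeg
    k=A[(A[:,2]>75)&(A[:,2]<200)&(A[:,1]<-185)&(A[:,1]>-260)&(abs(A[:,0])<120)]; print(n,"peg",np.median(k,0).round(1),np.percentile(k,[3,97],axis=0).round(1), len(k))
                                                                                                                       ~~~~~~~~~~~~~^^^^^^^^^^^^^^^^^
IndexError: index -1 is out of bounds for axis 0 with size 0
```

View pics/s12.png

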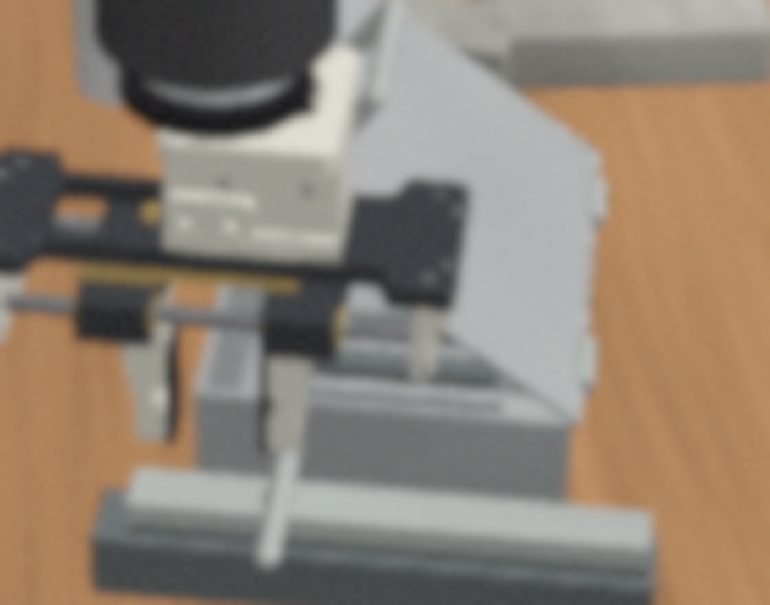

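View pics/t12.png

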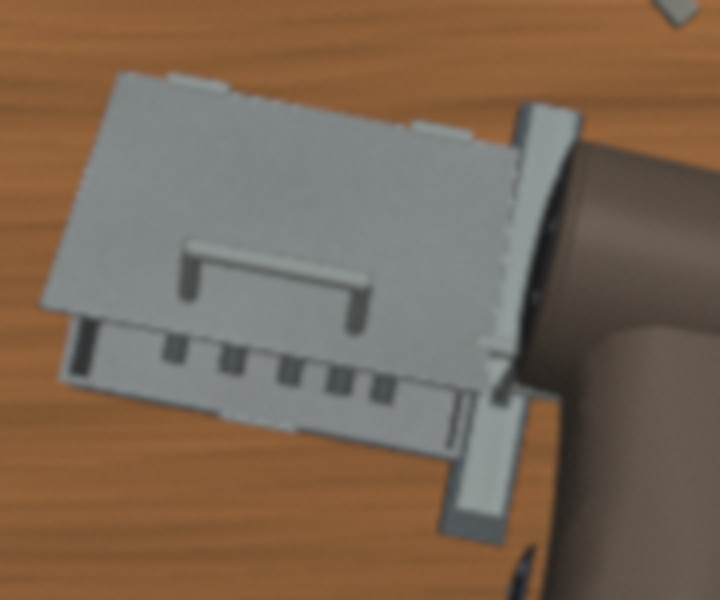

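Call:
{"api": "step_arm", "payload": {
  "deltas": [
    [-2,3,3,0,0.6],
    [-2,6,5,0,0.6],
    [-2,10,7,0,0.6],
    [-2,14,7,0,0.6],
    [-2,17,7,0,0.6],
    [-2,20,7,0,0.6],
    [-2,20,7,0,0.6],
    [-2,20,7,0,0.6],
    [-2,20,7,0,0.6],
    [-2,20,7,0,0.6]
  ]
}}

```text
t: 21.38
eef_pos: [0.365, -0.492, 0.3173]
ee_rot: [-2.547, 1.571, 0.393]
force: [-0.1, 0.5, 0.6]
width: 0.0356
```

```bash
python3 -c "
from k import *
F=shot('side','s13'); lidang(F,'side'); rodpeg(F,'side')
F=shot('top','t13',(230,130,360,280),4.5); lidang(F,'top'); rodpeg(F,'top')
F=grab_frame('top'); W=cloud(F)
for n in ('mallet','offcut','tin'):
    m=masks_of(n,'top'); print(n,m[0]['conf'],m[0]['extent'],np.nanmedian(W[m[0]['mask']],0).round(3)) if m else print(n)
print(get_state()['force'],get_state()['eef_pos'])
"
```

```text
side lid ang (np.float64(1606.0594796556754), np.float64(0.6200000000000003)) 2590
side peg [ -47.4 -219.7  100.6] [[ -54.  -244.4   94.5]
 [ -42.3 -186.6  104.4]] 68
rod [[ -51.1 -163.5   64.2]
 [  72.1 -144.6  212.8]] 161
top lid ang (np.float64(3401.436441608029), np.float64(0.6200000000000003)) 6067
top peg [ -45.6 -214.2   98.7] [[ -50.9 -242.2   91.7]
 [ -39.8 -186.5  105.1]] 107
rod [[ -81.  -164.    64.3]
 [  98.4 -141.2  213.8]] 139
mallet 0.72 [393.7, 141.4, 441.8, 224.7] [ 0.686 -0.41   0.041]
offcut 0.63 [93.6, 159.2, 133.4, 192.2] [0.668 0.424 0.048]
tin 0.57 [87.2, 245.0, 123.6, 266.7] [0.449 0.429 0.095]
[ 0.11500614  0.00491644 -0.57492928] [ 0.36479561 -0.4925976   0.31741293]
```

View pics/s13.png

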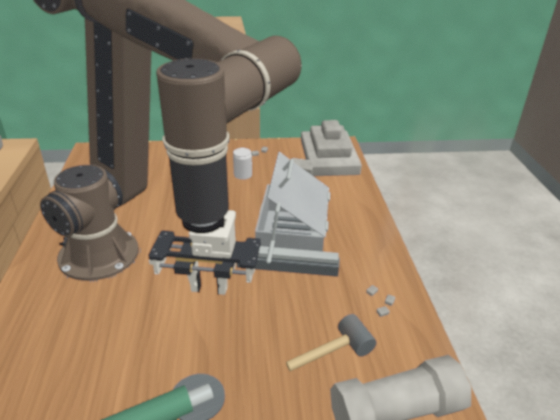

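View pics/t13.png

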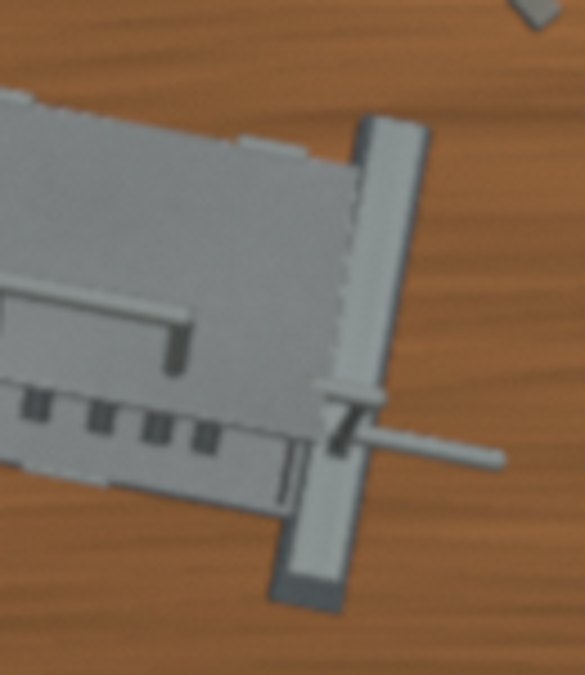

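```bash
python3 -c "
from station import *
print(job_done())"
```

```text
the job is handed in; nothing more can be done
None
```

The lid is open and propped: the rod's foot is in the strip's hole, at or very near the bottom. The job was handed in at about 21.5 s of the 72 s allowed. No verdict was reported.

**What I did:** I lifted the lid by its handle to about 1.1 rad and let go, and it stayed there. I then took the rod by its peg and brought the foot over the hole, which the cameras put at about chest x = -53 mm. I lowered the foot in small steps until it met resistance, let go and drew the arm clear.

**Last checks:**
- **Lid:** both cameras read 0.62 rad, unchanged after I let go and again after the arm had moved away.
- **Foot:** the peg stands at about chest (-46.5, -214, 95) mm. That fits a foot end at z ≈ 46 mm, 14 mm below the strip's top.
- **Bystanders:** the mallet, offcut and tin stood within 3 mm of where they were first measured.
- **Forces:** the wrist force read after each step stayed at about 10 N or less while feeling for the hole. The arm ended clear, with no force on it.

**What was not certain:**
- **Side view:** the side camera read about 2 mm off the top one along the chest's x, so I allowed for that in placing the hole.
- **Grip height:** the peg sat about 5 mm lower in the fingers than the grasp point; I corrected for it using the measured lid angle.
- **Unseen foot:** the foot inside the hole was never seen directly. Its depth comes from the peg's position, the lid angle and the resistance felt at the bottom.

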